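# Unstack the storage tins onto their own stands

## Robot

A 6-joint arm with a two-finger parallel gripper is mounted at the origin on a cart in front of the work surface, level with it; the furniture and walls round the work are solid. World frame = base frame: x ahead of the robot, y to its left, z up, the work surface at z = 0. Lengths are in mm, angles in rad, forces in N, time in s.
With the tool pointing down it reaches from about 425 to 950 mm from the base axis. Payload 3.5 kg.
Tool frame: the origin (TCP) lies at the very end of the fingers, on their centre line; the grasp point (between the pads) lies hold_point_z behind it (hold_point_z is the distance from the TCP to the grasp point, in mm); z points along the fingers, y is the line along which they close (so a half turn about z gives the same grasp; the last joint's range is limited). The gripper opens to 85 mm and grips with 20 to 120 N. Pads are 22 mm wide; open, the fingers measure 114 mm over their backs; the gripper's body (76 mm by 85 mm) begins 54 mm behind the grasp point. The pads swing forward as they close: fully open they stand 13 mm farther back than shut.
Start: joints at [1.031, 0.286, 1.577, -0, 1.279, -0.15], TCP at [256.465, 624.365, 208.225] pointing down, gripper open.
Joint ranges: [-2.77, 2.77], [-0.9, 2.22], [0.21, 2.48], [-1.53, 4.67], [0.24, 2.81], [-2.84, 2.84]. Speed limits (rad/s): [2.79, 2.79, 3.14, 3.14, 3.14, 3.14].

## Interface

Orientations are given as a rotation vector (axis times angle).
In Python, from plant import * gives the robot as it stands.
- The arm moves only by the tool apply_moves, never from a script. Its argument "targets" is a list of rows, each a list of 7 numbers: the shift along the world's x, y, z in m, then the turn, a rotation vector about the world's x, y, z in degrees, then the finger opening in m, from 0 to 0.0854. A call has 1 to 8 rows; each row shifts and turns the commanded pose from where the row before left it; what a row does not reach is not made up. A row lasts 1/10 s, in which the tool goes at most 50 mm and 8.59 degrees, less where a joint would pass 70% of its speed; a pose out of reach is approached as far as the arm can. A call with a gripper value outside its range is refused whole. The fingers move at their own pace and stop on an object; "force" is the grip in N (left out, the last holds). Time passes only in rows, so rows that do not move let the fingers close. It gives the time, the measured TCP pose, the force, the opening and the grip force at its end, in the units of the state.
- sense(): the state, without advancing time (a new reading comes with each control period).
- get_image(name): name is "side" or "top"; returns a dict with "pixels" (420x560x3 uint8, red, green, blue), "range_z" (420x560 float32, mm along the optical axis (not along the pixel's ray), 0 where there is no reading), "fx", "fy", "cx", "cy" (pixels), "world_to_cam" (4x4, takes a point from world to camera coordinates). Camera axes: x right, y up, looking along -z (the intrinsics and any distortion apply to the point x, -y, -z); pixel columns grow to the right and rows downward; lengths in mm; the calibration is good to about 2 mm. A picture is of the moment at which its call begins.
- sign_off(): hands the job in; it is judged then, once.
The state is a dict: "time": time; "q": joint angles; "joint_velocities": joint speeds; "joint_efforts": joint torques, N m; "tool_pos": TCP position; "tcp_rot": TCP orientation; "force": force on the tool from outside, world axes, zero at the start; "wrist_torque": the same for the moment, N m; "gripper_width": finger opening in mm; "grip_force": force on a finger pad.
Only numpy, scipy, OpenCV 4.12 (cv2) and the standard library are available. Lean on these libraries where they do the work, as an engineer would, in place of code of your own. Each camera call takes 0.05 s, during which the arm holds its last target. There are 200 camera calls.

## Task

Take this stack apart from the top down and set everything upright on its own place: the salt shaker flat in the little steel dish first, then the square and the round tin each centred on the cork stand of its own shape, and the oblong tin last, centred on the oblong stand. Line the square and the oblong tin up with the edges of their stands, tip nothing over, and leave the peeler and the bag clip where they lie.

Things in the scene. Friction and masses are not known exactly. Their poses are not given: they have to be found in the camera images.
- tin_oblong: Bottom of the stack: oblong steel storage tin with a flat dark wooden lid that stays on, 140 (its x) x 64 (its y) x 50 mm high, straight vertical sides. Origin: centre of its underside; z up. It stands on the worktop, long side roughly away from the robot. The square and the round tin stand side by side on its lid, 34 mm either side of its centre along its x, either way round
- tin_square: Square steel storage tin with a flat dark wooden lid that stays on, 58 x 58 x 50 mm high, straight sides, standing on the oblong tin, its sides parallel to that tin's within 3 degrees, 10 mm from the round tin. Origin: centre of its underside; x and y along its sides, z up. The salt shaker stands on its lid
- tin_round: Round steel storage tin with a flat dark wooden lid that stays on, 58 mm diameter x 50 mm high, standing on the oblong tin beside the square one. Origin: centre of its underside; z up
- salt_shaker: Salt shaker, round, clear glass with a grey cap, about 44 mm diameter x 90 mm high, standing on the lid of the square tin (the top of the stack, 190 mm high in all). Its foot is slightly domed, so it may lean by some 2 degrees at rest. Origin: centre of its underside; z up
- stand_oblong: Place of the oblong tin: flat oblong cork stand without a rim, 164 (its x) x 88 (its y) x 8 mm, fixed to the worktop, its long side roughly across the robot. Origin: centre of its underside, so its top is 8 mm above; z up
- stand_square: Place of the square tin: flat square cork stand without a rim, 82 x 82 x 8 mm, fixed to the worktop. Origin: centre of its underside; x and y along its sides, top 8 mm above; z up
- stand_round: Place of the round tin: flat round cork stand without a rim, 82 mm diameter x 8 mm, fixed to the worktop. Origin: centre of its underside, top 8 mm above; z up
- salt_dish: Place of the salt shaker: small round open steel dish, 72 mm diameter x 12 mm high, wall 3 mm, flat inner floor 4 mm above its origin and about 62 mm across, fixed to the worktop. Origin: centre of its underside; z up
- peeler: Bystander: vegetable peeler with a dark handle, 170 (its x) x 25 x 18 mm, lying loose between the two places on the robot's left, to be left alone. Origin: centre of its underside
- peg: Bystander: purple plastic bag clip, 15 x 72 (its y) x 12 mm, lying loose between the two places on the robot's right, to be left alone. Origin: centre of its underside

How it is judged:
By the outcome, as a careful person would: the job done as asked, in the order asked, and still so for the second after the job is handed in, with the robot touching nothing.
It also fails if it takes over 104 s, if anything falls off the work surface, if the arm or the gripper's body presses on something with over 40 N, if the wrist force passes 120 N, or if a joint passes its speed limit or range.

## Working session

There is one attempt and no reset: what is moved stays moved. The work goes in short steps, Python scripts to look and compute and a tool call to move; the robot and the scene stay as the last step left them, time stands still between calls to the robot, and variables do not carry over. Pictures are saved under pics/ and viewed, at most 16 in all, crops included, and the job is handed in when it is done.

Besides the shell and the picture viewer there is one more tool, called after "Call:" in YAML: its name, and indented under it one key for each argument. apply_moves: Moves the arm, as the interface text tells. Its arguments: {"type":"object","properties":{"targets":{"type":"array"},"force":{"type":"number"}},"required":["targets"]}

```bash
ls; mkdir -p pics; python3 - <<'E'
from plant import *
import cv2,numpy as np
s=sense(); print(s)
try: print('hp',hold_point_z)
except Exception as e: print(e)
for n in("top","side"):
    d=get_image(n); np.savez(f'{n}0.npz',**d)
    cv2.imwrite(f'pics/{n}0.png',d["pixels"][:,:,::-1])
    print(n,d['fx'],d['fy'],d['cx'],d['cy'],np.round(d['world_to_cam'],4).tolist(),[k for k in d])
E
```

```text
pics
{'time': 0.0, 'q': array([ 1.03096713e+00,  2.87197117e-01,  1.57820705e+00, -5.04264838e-06,
        1.27859774e+00, -1.50011408e-01]), 'joint_velocities': array([ 0.00064323,  0.00097179, -0.00206518,  0.00147105,  0.00083516,
        0.00024018]), 'joint_efforts': array([ 6.21341533e-04, -4.05970287e+01, -2.92630434e+01, -1.26542632e-04,
        5.71301833e-03, -1.24736036e-05]), 'tool_pos': array([256.11760777, 623.73935138, 206.81001276]), 'tcp_rot': array([-0.6082952 , -3.08131132,  0.00356319]), 'force': array([-0.4911948 ,  1.06822602,  0.0995747 ]), 'wrist_torque': array([ 0.00982621,  0.01864498, -0.02423748]), 'grip_force': 0.0, 'gripper_width': 85.39918962501368}
hp 18.700000000000003
top 428.21837336765134 428.21837336765134 278.67429318197765 205.50820422624236 [[0.007, -0.9998, -0.0195, -0.0241], [0.9816, 0.0031, 0.191, -538.8906], [-0.1909, -0.0205, 0.9814, -828.7163], [0.0, 0.0, 0.0, 1.0]] ['pixels', 'range_z', 'fx', 'fy', 'cx', 'cy', 'world_to_cam']
side 442.35190808486675 442.35190808486675 277.437636323858 212.3877673187259 [[0.3616, -0.9323, -0.0071, -194.1881], [0.7267, 0.2771, 0.6286, -452.5967], [-0.5841, -0.2324, 0.7777, -789.5057], [0.0, 0.0, 0.0, 1.0]] ['pixels', 'range_z', 'fx', 'fy', 'cx', 'cy', 'world_to_cam']
```

View pics/top0.png

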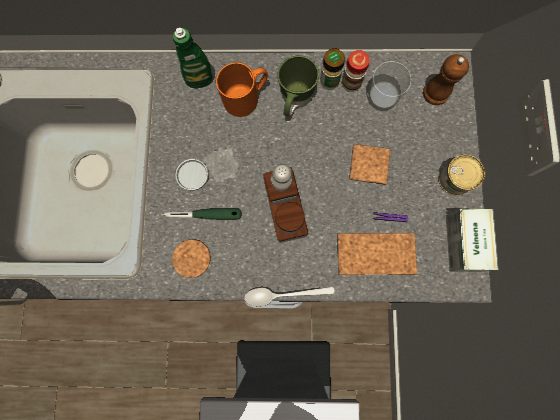

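View pics/side0.png

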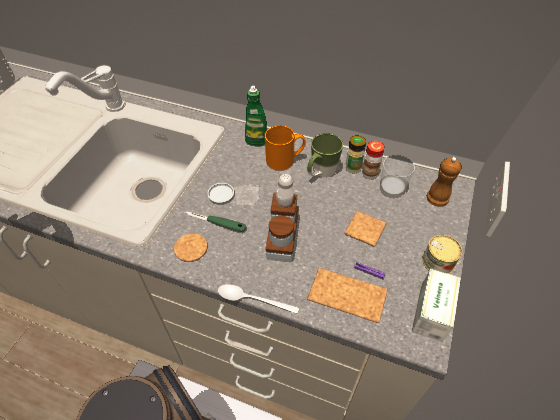

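The top view shows the stack at about (285,200), with the shaker cap at (282,175) on the square tin (far side) and the round tin at (289,217) nearer. The dish is at (192,175), the round stand at (191,258), the square stand at (370,164), the oblong stand at (377,254), the peeler at (203,214) and the clip at (391,217). The side view agrees: stack at (282,220), dish (221,194), stands at (191,247), (366,229) and (348,294).

```bash
cat > h.py <<'E'
import numpy as np, cv2
def onplane(d,uv,z):
    "pixels Nx2 -> world points on plane z"
    uv=np.atleast_2d(uv).astype(float); M=d['world_to_cam']; R=M[:3,:3]; c=-R.T@M[:3,3]
    r=np.c_[(uv[:,0]-d['cx'])/d['fx'],-(uv[:,1]-d['cy'])/d['fy'],-np.ones(len(uv))]@R
    return c+r*((z-c[2])/r[:,2])[:,None]
def cloud(d):
    "HxWx3 world points from range_z"
    h,w=d['range_z'].shape; u,v=np.meshgrid(np.arange(w),np.arange(h)); Z=d['range_z']; M=d['world_to_cam']
    P=np.stack([(u-d['cx'])/d['fx']*Z,-(v-d['cy'])/d['fy']*Z,-Z],-1)
    return (P-M[:3,3])@M[:3,:3]
def blobs(mask,amin=60):
    cs,_=cv2.findContours(mask.astype(np.uint8),cv2.RETR_EXTERNAL,cv2.CHAIN_APPROX_NONE)
    return [c[:,0] for c in cs if cv2.contourArea(c)>amin]
def rect(P):
    (x,y),(w,h),a=cv2.minAreaRect(P[:,:2].astype(np.float32)); 
    return np.round([x,y,w,h,a],1)
E
python3 - <<'E'
from h import *
for n in('top','side'):
    d=dict(np.load(n+'0.npz')); C=cloud(d); hsv=cv2.cvtColor(d['pixels'],cv2.COLOR_RGB2HSV)
    print('==',n,'table z',np.median(C[230:250,290:320,2]) )
    m=cv2.inRange(hsv,(5,110,120),(22,255,255))
    for c in blobs(m,300):
        P=onplane(d,c,8); b=rect(P); zz=C[c[:,1],c[:,0],2]
        print('cork',c.mean(0).round(),b,'z',np.median(zz).round(1))
    ok=(np.abs(C[...,0]-600)<120)&(np.abs(C[...,1])<80)&(d['range_z']>0)
    for lo,hi,z in((40,60,50),(90,108,100),(175,200,190)):
        mm=ok&(C[...,2]>lo)&(C[...,2]<hi)
        for c in blobs(mm,20):
            print('z',z,c.mean(0).round(),rect(onplane(d,c,z)),'zmed',np.median(C[mm][:,2]).round(1))
    for nm,mm in(('peeler',cv2.inRange(hsv,(60,80,20),(100,255,120))),('peg',cv2.inRange(hsv,(125,80,40),(155,255,255)))):
        for c in blobs(mm): print(nm,c.mean(0).round(),rect(onplane(d,c,12)))
    u0,v0=(192,175) if n=='top' else (221,194)
    print('dish depth',C[v0-18:v0+19:3,u0,2].round(0),C[v0,u0-21:u0+22:3,2].round(0))
E
```

```text
== top table z 1.7423164949595518
cork [191. 258.] [432.8 189.7  79.5  79.2  46.4] z 8.3
cork [377. 253.] [ 4.455e+02 -2.032e+02  8.620e+01  1.631e+02  3.000e-01] z 8.2
cork [467. 171.] [ 623.6 -402.4   75.5   77.5   86.1] z 57.2
cork [370. 164.] [ 642.1 -195.2   81.1   80.9   82.2] z 8.6
cork [239.  78.] [839.   97.8 106.   89.3  75.2] z 99.9
z 50 [301. 230.] [ 4.948e+02 -4.000e+01  2.880e+01  3.060e+01  3.000e-01] zmed 50.9
z 50 [280. 209.] [532.9 -12.2 103.6  63.7  13.4] zmed 50.9
z 100 [289. 217.] [ 5.082e+02 -1.930e+01  5.680e+01  5.610e+01  3.000e-01] zmed 100.8
z 100 [281. 185.] [573.1  -1.3  59.2  57.9  14.4] zmed 100.8
z 190 [281. 173.] [571.2  -4.5  32.8  33.1  71.2] zmed 186.6
peeler [216. 213.] [5.287e+02 1.373e+02 1.970e+01 1.016e+02 2.000e-01]
peeler [192.  61.] [886.7 205.3 136.3  65.9  21.7]
peg [389. 217.] [ 522.8 -234.7   70.3   14.    85.4]
dish depth [ 2. 11.  5.  7.  2.  5.  5.  6.  5.  7.  4.  1.  2.] [ 0.  2.  6.  4.  3.  5.  5.  5.  7.  7.  9.  6. 14.  0.  1.]
== side table z -0.9403262848650038
cork [348. 295.] [ 442.8 -204.8   87.8  162.6    0.5] z 5.9
cork [190. 247.] [428.8 186.4  80.6  77.7  27. ] z 5.6
cork [281. 225.] [570.8   4.7  57.2  58.4  20.9] z 98.2
cork [365. 228.] [ 638.3 -196.5   80.2   83.1   82.4] z 5.6
cork [286. 146.] [846.5  95.3 192.9 119.1  22.2] z 66.2
z 50 [270. 240.] [488.3   2.4  41.   13.6  45.3] zmed 48.6
z 50 [292. 232.] [540.4 -29.1 140.9  37.4  10.6] zmed 48.6
z 100 [281. 226.] [501.8 -23.   59.5  54.6  20.9] zmed 98.4
z 100 [284. 205.] [567.2  -4.6  64.7  57.8  14.4] zmed 98.4
z 190 [285. 180.] [561.3  -9.8  32.9  30.7  20.8] zmed 183.4
peeler [251. 136.] [848.5 208.6 106.5  47.6  60.2]
peeler [256. 114.] [960.4 241.5 195.6  60.1  27.4]
peg [369. 270.] [ 518.8 -236.1   70.    16.9   84.7]
dish depth [ 0. -2. -4.  7.  5.  3.  1.  3.  2.  6. -2. -7. -4.] [-0. -1. -4.  1.  4. -0.  1.  1. -0.  2. -0. 15. -1. -1. -1.]
```

```bash
python3 - <<'E'
from h import *
a=[]
for n,(x,y,w,h) in(('top',(160,140,150,150)),('side',(170,165,150,150))):
    im=np.load(n+'0.npz')['pixels'][y:y+h,x:x+w,::-1]; a.append(cv2.resize(im,(400,400),interpolation=cv2.INTER_CUBIC))
cv2.imwrite('pics/crop0.png',np.hstack(a))
E
```

```text
(no output)
```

View pics/crop0.png

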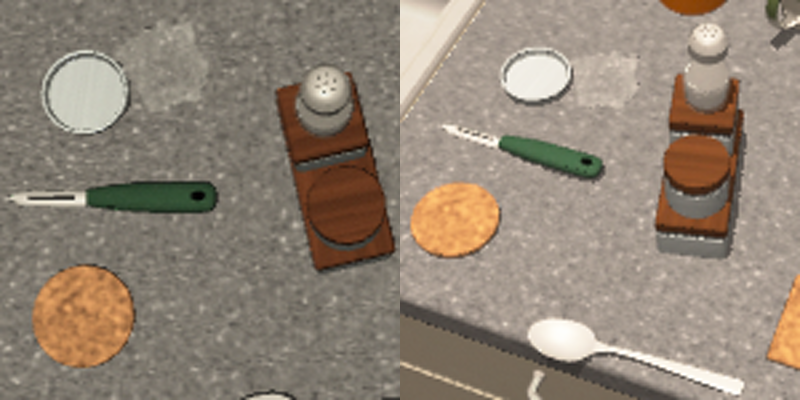

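Crop shows the dish at top-image (192,174.5) with a stain beside it, the shaker upright on the square tin, the round tin nearer to the robot, and the lids parallel, at about 14° yaw. Now the dish, shaker and oblong yaw more precisely.

```bash
python3 - <<'E'
from h import *
for n in('top','side'):
    d=dict(np.load(n+'0.npz')); C=cloud(d); hsv=cv2.cvtColor(d['pixels'],cv2.COLOR_RGB2HSV)
    u0,v0=(192,175) if n=='top' else (221,194)
    m=(hsv[...,2]>165)&(hsv[...,1]<60); mm=np.zeros_like(m); mm[v0-22:v0+23,u0-24:u0+25]=m[v0-22:v0+23,u0-24:u0+25]
    mm=cv2.morphologyEx(mm.astype(np.uint8),cv2.MORPH_CLOSE,np.ones((3,3)))
    for c in blobs(mm,200):
        e=cv2.fitEllipse(cv2.convexHull(c)); print(n,'dish ell',np.round(e[0],1),np.round(e[1],1),onplane(d,[e[0]],12).round(1),rect(onplane(d,c,12)))
    near=(np.abs(C[...,0]-568)<45)&(np.abs(C[...,1]+3)<45)&(d['range_z']>0)
    for lo,hi in((115,140),(140,160),(160,180),(180,200)):
        k=near&(C[...,2]>lo)&(C[...,2]<hi); print('shaker',lo,C[k].mean(0).round(1),np.ptp(C[k],0).round(0),k.sum())
    # dark wood lids
    m=cv2.inRange(hsv,(0,80,30),(14,255,150)); 
    for c in blobs(m,150):
        if abs(c.mean(0)[0]-283)<25 and 150<c.mean(0)[1]<260:
            print('lid',c.mean(0).round(),rect(onplane(d,c,100)),'@50',rect(onplane(d,c,50)))
    k=near|((np.abs(C[...,0]-535)<90)&(np.abs(C[...,1]+12)<60)); k&=(np.abs(C[...,2]-100)<4)
    for y in(0,):
        P=C[k][:,:2]; sq=P[P[:,0]>545]; ro=P[P[:,0]<525]; print('sq lid pts',rect(sq),'round',rect(ro),ro.mean(0).round(1))
    k=(np.abs(C[...,0]-535)<95)&(np.abs(C[...,1]+12)<60)&(np.abs(C[...,2]-50)<4); print('obl',rect(C[k]))
E
```

```text
top dish ell [191.3 174. ] [30.6 32.4] [[616.4 195.7  12. ]] [6.166e+02 1.963e+02 6.800e+01 7.040e+01 1.000e-01]
shaker 115 [560.6  -2.9 133.2] [26. 42. 23.] 72
shaker 140 [561.9  -3.  149.6] [26. 37. 20.] 105
shaker 160 [564.5  -3.  171.8] [33. 34. 19.] 68
shaker 180 [572.6  -4.5 186.5] [31. 30. 12.] 254
lid [285. 201.] [534.5 -10.8 138.3  61.1  13.4] @50 [544.5 -10.5 146.8  64.9  13.4]
sq lid pts [573.9  -1.   57.3  58.1  13.5] round [ 5.023e+02 -1.940e+01  4.500e+01  5.610e+01  4.000e-01] [504.5 -19.1]
obl [540.4 -10.5 138.3  63.9  13.4]
side dish ell [220.5 193.8] [54.3 80.2] [[608.2 190.4  12. ]] [610.1 192.8 163.3 133.5  23.8]
shaker 115 [558.4  -9.8 128.4] [24. 39. 25.] 129
shaker 140 [560.7  -9.1 149.4] [29. 39. 20.] 120
shaker 160 [561.9  -9.5 171. ] [27. 33. 19.] 100
shaker 180 [568.8  -7.4 184.7] [28. 28. 10.] 108
lid [282. 226.] [516.3 -22.3 171.   64.1  15.9] @50 [552.6  -8.7 181.7  68.1  15.9]
lid [287. 151.] [727.6  48.7 116.5 108.6  25.8] @50 [777.1  66.7 123.8 115.4  25.8]
sq lid pts [572.1  -2.8  57.8  57.2  14.7] round [501.5 -20.6  55.1  46.5  89.1] [503.  -21.1]
obl [538.5 -12.5 138.9  63.6  13.6]
```

Call:
apply_moves:
  targets:
    - [0.019,-0.039,0.006,0,0,5,0.085]
    - [0.019,-0.039,0.006,0,0,5,0.085]
    - [0.019,-0.039,0.006,0,0,5,0.085]
    - [0.019,-0.039,0.006,0,0,5,0.085]
    - [0.02,-0.04,0.005,0,0,5,0.085]
    - [0.02,-0.04,0.005,0,0,5,0.085]
    - [0.02,-0.04,0.004,0,0,5,0.085]
    - [0.02,-0.04,0.004,0,0,1,0.085]
  force: 30

```text
time: 0.9
tool_pos: [412.6, 306.6, 250.0]
tcp_rot: [0.377, -3.119, 0.0]
force: [0.2, 0.2, -0.8]
gripper_width: 84.9
grip_force: 0.0
```

Call:
apply_moves:
  targets:
    - [0.02,-0.04,0,0,0,0,0.085]
    - [0.02,-0.04,0,0,0,0,0.085]
    - [0.02,-0.04,0,0,0,0,0.085]
    - [0.02,-0.04,0,0,0,0,0.085]
    - [0.02,-0.04,0,0,0,0,0.085]
    - [0.02,-0.04,0,0,0,0,0.085]
    - [0.02,-0.04,0,0,0,0,0.085]
    - [0.018,-0.033,0,0,0,0,0.085]

```text
time: 1.7
tool_pos: [570.8, -6.9, 249.7]
tcp_rot: [0.372, -3.119, -0.0]
force: [0.6, -0.2, 0.3]
gripper_width: 85.0
grip_force: 0.0
```

Call:
apply_moves:
  targets:
    - [0,0,0,0,0,0,0.085]
    - [0,0,0,0,0,0,0.085]
    - [0,0,0,0,0,0,0.085]

```text
time: 2.0
tool_pos: [569.9, -3.8, 249.8]
tcp_rot: [0.375, -3.118, -0.001]
force: [-1.0, -0.4, 0.3]
gripper_width: 84.8
grip_force: 0.0
```

Call:
apply_moves:
  targets:
    - [0.001,-0.001,-0.03,0,0,0,0.085]
    - [0,0,-0.03,0,0,0,0.085]
    - [0,0,-0.03,0,0,0,0.085]
    - [0,0,-0.02,0,0,0,0.085]
    - [0,0,-0.012,0,0,0,0.085]
    - [0,0,0,0,0,0,0.085]
    - [0,0,0,0,0,0,0.085]

```text
time: 2.7
tool_pos: [572.0, -5.1, 129.3]
tcp_rot: [-0.375, 3.118, -0.001]
force: [-0.2, 0.3, -0.5]
gripper_width: 85.0
grip_force: 0.0
```

```bash
cat > snap.py <<'E'
import sys
from plant import *
from h import *
def snap(tag,boxes=None):
    a=[]; D={}
    for n in('top','side'):
        d=get_image(n); np.savez(f'{n}{tag}.npz',**d); D[n]=d
        if boxes:
            x,y=boxes[n]; a.append(cv2.resize(d['pixels'][y:y+150,x:x+150,::-1],(400,400),interpolation=cv2.INTER_CUBIC))
    if boxes: cv2.imwrite(f'pics/c{tag}.png',np.hstack(a))
    return D
E
python3 -c "
from snap import *
snap('1',dict(top=(210,100),side=(210,120)))"
```

```text
(no output)
```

View pics/c1.png

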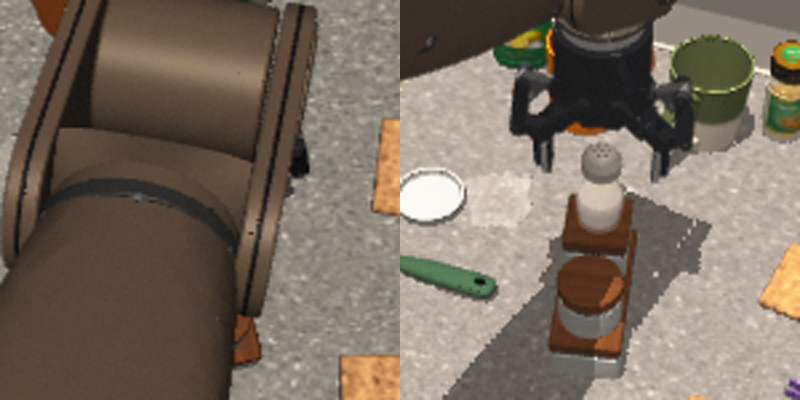

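Top view is blocked by the arm; the side crop shows the two fingers at about (540,155) and (660,165) with the shaker centred between them at (600,190). Closing.

Call:
apply_moves:
  targets:
    - [0,0,-0.001,0,0,0,0.05]
    - [0,0,-0.001,0,0,0,0.05]
    - [0,0,0,0,0,0,0.044]
    - [0,0,0,0,0,0,0.036]
    - [0,0,0,0,0,0,0.03]
    - [0,0,0,0,0,0,0.03]
    - [0,0,0,0,0,0,0.03]
    - [0,0,0,0,0,0,0.03]
  force: 30

```text
time: 3.6
tool_pos: [571.7, -5.6, 126.6]
tcp_rot: [-0.374, 3.119, -0.0]
force: [-0.8, 0.7, 2.6]
gripper_width: 34.2
grip_force: 29.2
```

Call:
apply_moves:
  targets:
    - [0,0,0.01,0,0,0,0.03]
    - [0,0,0.02,0,0,0,0.03]
    - [0,0,0.02,0,0,0,0.03]
    - [0.006,0.03,0,0,0,0,0.03]
    - [0.008,0.035,0,0,0,0,0.03]
    - [0.008,0.035,0,0,0,0,0.03]
    - [0.008,0.035,0,0,0,0,0.03]
    - [0.008,0.035,0,0,0,0,0.03]

```text
time: 4.4
tool_pos: [609.4, 165.5, 176.1]
tcp_rot: [0.373, -3.119, 0.001]
force: [0.5, -0.1, -1.7]
gripper_width: 34.3
grip_force: 29.1
```

Call:
apply_moves:
  targets:
    - [0.006,0.03,-0.02,0,0,0,0.03]
    - [0,0,-0.03,0,0,0,0.03]
    - [0,0,-0.03,0,0,0,0.03]
    - [0,0,-0.02,0,0,0,0.03]
    - [0,0,-0.015,0,0,0,0.03]
    - [0,0,0,0,0,0,0.03]
    - [0,0,0,0,0,0,0.03]

```text
time: 5.1
tool_pos: [615.9, 194.3, 61.8]
tcp_rot: [-0.373, 3.119, -0.0]
force: [-0.2, -0.1, -1.5]
gripper_width: 34.5
grip_force: 29.2
```

```bash
python3 -c "
from snap import *
snap('2',dict(top=(120,100),side=(150,110))); s=sense(); print(s['tool_pos'],s['gripper_width'],s['grip_force'])"
```

```text
[616.85956836 194.438814    63.17197687] 34.494767921040975 29.17992306749511
```

View pics/c2.png

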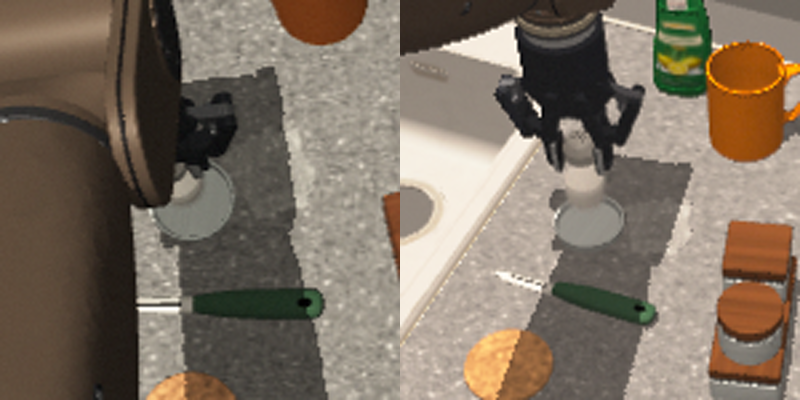

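The top crop shows the shaker at (188,180) over the dish (195,200), the side crop the shaker foot at (585,205) over the dish (589,222): consistent with it still being about 30 mm up. Lowering.

Call:
apply_moves:
  targets:
    - [-0.001,-0.001,-0.012,0,0,0,0.03]
    - [0,0,-0.01,0,0,0,0.03]
    - [0,0,-0.005,0,0,0,0.03]
    - [0,0,-0.002,0,0,0,0.03]
    - [0,0,0,0,0,0,0.03]
    - [0,0,0,0,0,0,0.03]

```text
time: 5.8
tool_pos: [614.7, 193.4, 32.4]
tcp_rot: [-0.374, 3.119, 0.0]
force: [-1.0, -0.6, -1.1]
gripper_width: 34.2
grip_force: 29.2
```

Call:
apply_moves:
  targets:
    - [0,0,-0.001,0,0,0,0.03]
    - [0,0,-0.001,0,0,0,0.03]
    - [0,0,0,0,0,0,0.03]

```text
time: 6.1
tool_pos: [614.8, 193.4, 30.7]
tcp_rot: [-0.374, 3.118, 0.0]
force: [-0.9, -0.8, -0.6]
gripper_width: 34.2
grip_force: 29.3
```

Call:
apply_moves:
  targets:
    - [0,0,-0.001,0,0,0,0.03]
    - [0,0,0,0,0,0,0.03]
    - [0,0,0,0,0,0,0.03]

```text
time: 6.4
tool_pos: [615.2, 193.6, 30.5]
tcp_rot: [-0.374, 3.118, 0.0]
force: [-1.2, -0.2, 5.7]
gripper_width: 34.4
grip_force: 29.8
```

```bash
python3 -c "
from snap import *
import time
d=get_image('side'); cv2.imwrite('pics/s3.png',cv2.resize(d['pixels'][150:230,180:260,::-1],(560,560),interpolation=cv2.INTER_CUBIC)); s=sense(); print(s['tool_pos'],s['force'])"
```

```text
[615.25398866 193.5246773   30.52758921] [-1.47907468  0.10078763  4.65093808]
```

View pics/s3.png

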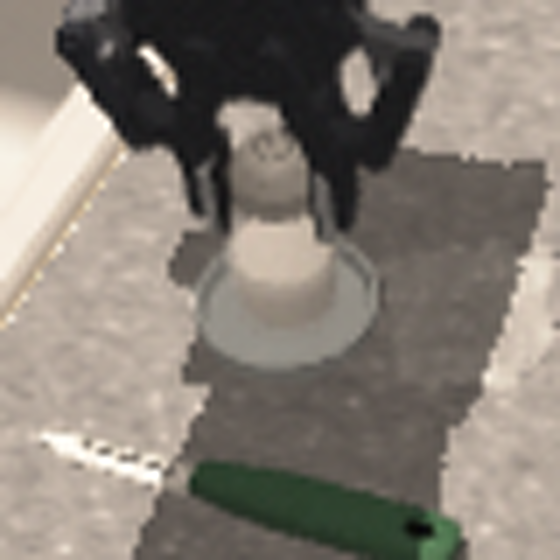

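Side crop: shaker foot centre about (285,292) in the dish (centre of floor about (288,303)): on the floor but some 4 mm too far out. Nudge it in, then release.

Call:
apply_moves:
  targets:
    - [0,0,0.003,0,0,0,0.03]
    - [-0.003,-0.0015,0,0,0,0,0.03]
    - [0,0,-0.002,0,0,0,0.03]
    - [0,0,-0.001,0,0,0,0.03]
    - [0,0,0,0,0,0,0.03]

```text
time: 6.95
tool_pos: [611.6, 191.8, 30.5]
tcp_rot: [0.374, -3.119, 0.0]
force: [-2.2, -1.1, 7.1]
gripper_width: 34.3
grip_force: 30.1
```

Call:
apply_moves:
  targets:
    - [0,0,0,0,0,0,0.04]
    - [0,0,0,0,0,0,0.05]
    - [0,0,0,0,0,0,0.06]
    - [0,0,0,0,0,0,0.075]
    - [0,0,0,0,0,0,0.08]
    - [0,0,0.01,0,0,0,0.085]
    - [0,0,0.03,0,0,0,0.085]
    - [0,0,0.04,0,0,0,0.085]

```text
time: 7.75
tool_pos: [609.7, 191.6, 108.1]
tcp_rot: [0.373, -3.114, 0.0]
force: [0.7, -0.1, -0.1]
gripper_width: 84.9
grip_force: 0.0
```

Call:
apply_moves:
  targets:
    - [0,0,0.04,0,0,0,0.085]
    - [-0.004,-0.02,0.02,0,0,0,0.085]
    - [-0.008,-0.04,0.01,0,0,0,0.085]
    - [-0.008,-0.04,0,0,0,0,0.085]
    - [-0.008,-0.04,0,0,0,0,0.085]
    - [-0.008,-0.035,0,0,0,0,0.085]
    - [-0.004,-0.02,-0.02,0,0,0,0.085]
    - [0,0,0,0,0,0,0.085]

```text
time: 8.55
tool_pos: [569.6, -5.2, 157.6]
tcp_rot: [0.368, -3.116, -0.001]
force: [-0.2, 0.3, -0.5]
gripper_width: 84.9
grip_force: 0.0
```

```bash
python3 -c "
from snap import *
D=snap('4',dict(top=(150,100),side=(160,120))); s=sense(); print(s['tool_pos'],s['tcp_rot'])
d=D['side']; C=cloud(d)
k=(abs(C[...,2]-98.4)<4)&(abs(C[...,0]-570)<40)&(abs(C[...,1]+4)<40); print(rect(C[k]),C[k].mean(0))
k=(abs(C[...,2]-98.4)<4)&(abs(C[...,0]-502)<26)&(abs(C[...,1]+21)<40); print(rect(C[k]))
"
```

```text
[571.31578269  -3.1000511  159.50859753] [ 3.72107906e-01 -3.11932846e+00 -9.03590840e-04]
[563.8  -5.1  78.9  57.6  15.3] [569.04934699  -4.27344539  98.34621556]
[502.4 -20.8  57.1  49.9  89.3]
```

View pics/c4.png

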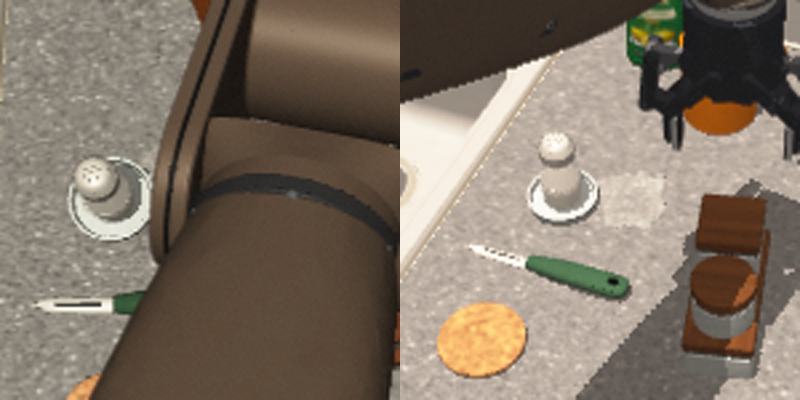

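The shaker stands upright in the dish (top crop (108,195), side crop (563,190)). Next the square tin.

Call:
apply_moves:
  targets:
    - [0.0015,0.001,-0.025,0,0,0,0.085]
    - [0,0,-0.03,0,0,0,0.085]
    - [0,0,-0.025,0,0,0,0.085]
    - [0,0,-0.015,0,0,0,0.085]
    - [0,0,0,0,0,0,0.085]
    - [0,0,0,0,0,0,0.085]
  force: 40

```text
time: 9.25
tool_pos: [573.9, -1.6, 65.3]
tcp_rot: [-0.375, 3.118, -0.001]
force: [-0.0, -0.2, 0.5]
gripper_width: 85.1
grip_force: 0.0
```

```bash
python3 -c "
from snap import *
d=get_image('side'); cv2.imwrite('pics/s5.png',cv2.resize(d['pixels'][160:270,230:340,::-1],(560,560),interpolation=cv2.INTER_CUBIC)); s=sense(); print(s['tool_pos'],s['force'])"
```

```text
[574.42628845  -1.91259964  66.01664154] [ 0.16323267 -0.33032842  0.57007619]
```

View pics/s5.png

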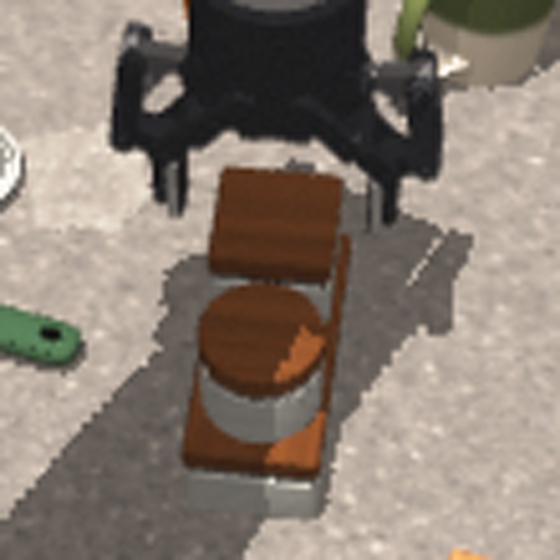

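Fingers at (175,190) and (378,205) straddle the square lid (210–340) evenly. Lower slightly and close.

Call:
apply_moves:
  targets:
    - [0,0,-0.003,0,0,0,0.07]
    - [0,0,0,0,0,0,0.064]
    - [0,0,0,0,0,0,0.06]
    - [0,0,0,0,0,0,0.056]
    - [0,0,0,0,0,0,0.052]
    - [0,0,0,0,0,0,0.05]
    - [0,0,0,0,0,0,0.05]
    - [0,0,0,0,0,0,0.05]
  force: 40

```text
time: 10.1
tool_pos: [573.5, -2.2, 62.1]
tcp_rot: [-0.373, 3.118, -0.0]
force: [-0.2, -0.2, 5.8]
gripper_width: 56.6
grip_force: 43.6
```

Call:
apply_moves:
  targets:
    - [0,0,0.008,0,0,0,0.05]
    - [0,0,0.016,0,0,0,0.05]
    - [0,0,0.02,0,0,0,0.05]
    - [0.01,-0.029,0,0,0,-5,0.05]
    - [0.014,-0.041,0,0,0,-5,0.05]
    - [0.014,-0.041,0,0,0,-5,0.05]
    - [0.014,-0.041,0,0,0,-5,0.05]
    - [0.0145,-0.042,-0.01,0,0,-1.4,0.05]

```text
time: 10.9
tool_pos: [641.0, -198.2, 97.6]
tcp_rot: [0.215, 3.131, -0.002]
force: [0.8, 0.5, -0.8]
gripper_width: 56.5
grip_force: 43.2
```

Call:
apply_moves:
  targets:
    - [0,0,-0.02,0,0,0,0.05]
    - [0,0,-0.02,0,0,0,0.05]
    - [0,0,-0.015,0,0,0,0.05]
    - [0,0,0,0,0,0,0.05]
    - [0,0,0,0,0,0,0.05]

```text
time: 11.4
tool_pos: [639.5, -195.8, 40.4]
tcp_rot: [-0.211, -3.134, -0.0]
force: [-0.1, 0.5, -1.5]
gripper_width: 57.1
grip_force: 43.3
```

```bash
python3 -c "
from snap import *
D=snap('6',dict(top=(310,90),side=(290,150))); s=sense(); print(s['tool_pos'],s['tcp_rot'],s['force'],s['gripper_width'])
"
```

```text
[ 640.50939727 -196.23981677   41.90475292] [ 2.10807483e-01  3.13204568e+00 -1.61573539e-03] [ 0.23961395 -0.5370208  -1.8656915 ] 57.21258921174857
```

View pics/c6.png

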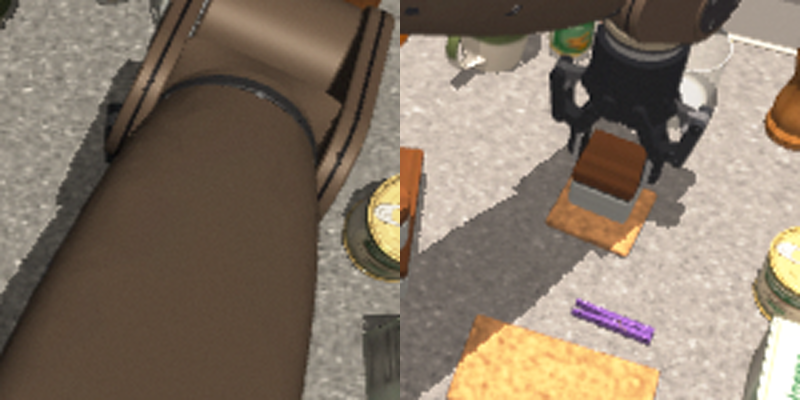

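The side crop shows the tin held at (610,175), squarely over the stand (600,215), with the clip clear at (612,320). Lower to just above it and measure the margins.

Call:
apply_moves:
  targets:
    - [0,0,-0.01,0,0,0,0.05]
    - [0,0,-0.007,0,0,0,0.05]
    - [0,0,-0.002,0,0,0,0.05]
    - [0,0,0,0,0,0,0.05]
    - [0,0,0,0,0,0,0.05]

```text
time: 12.0
tool_pos: [639.6, -196.2, 21.1]
tcp_rot: [0.212, 3.134, -0.0]
force: [-0.3, -0.5, -1.3]
gripper_width: 56.9
grip_force: 43.3
```

```bash
python3 -c "
from snap import *
d=get_image('side'); np.savez('side7.npz',**d); cv2.imwrite('pics/s7.png',cv2.resize(d['pixels'][180:260,320:400,::-1],(560,560),interpolation=cv2.INTER_CUBIC)); s=sense(); print(s['tool_pos'],s['force'])
C=cloud(d); hsv=cv2.cvtColor(d['pixels'],cv2.COLOR_RGB2HSV)
m=cv2.inRange(hsv,(0,80,30),(14,255,150)); m[:180]=0;m[260:]=0;m[:,:330]=0;m[:,400:]=0
for c in blobs(m): print(c.mean(0),c.min(0),c.max(0),rect(onplane(d,c,60)),C[m>0][:,2].mean())
"
```

```text
[ 639.57275331 -196.21508623   21.22164565] [-0.32172884  0.16758219 -1.98148055]
[367.02597403 217.02597403] [351 204] [380 230] [ 632.2 -196.6   61.1   65.    81.7] 51.3587203174509
```

View pics/s7.png

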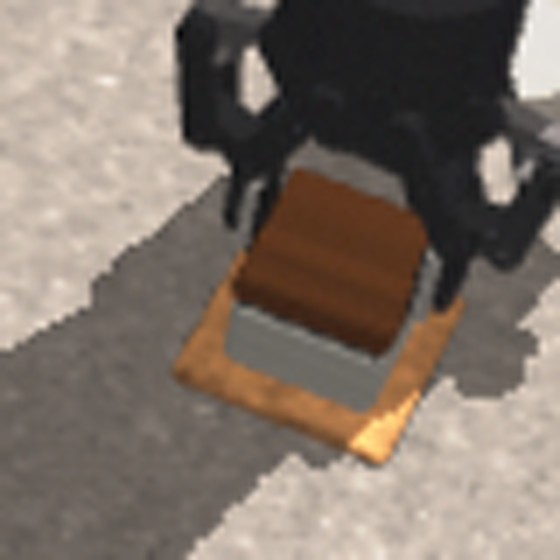

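```bash
python3 -c "
from h import *
d=dict(np.load('side7.npz'))
f=lambda p,z: onplane(d,(np.array(p)+.5)/7-.5+[320,180],z)[:,:2].round(1)
tb=f([(228,360),(368,410)],9.5); st=f([(178,375),(378,460)],8); st2=f([(378,460),(462,305)],8)
lid=f([(235,293),(380,355),(427,232),(298,170)],59.5)
print(tb.tolist(),st.tolist(),st2.tolist()); print('mid',tb.mean(0),st.mean(0)); print('lid',lid.tolist(),lid.mean(0), rect(lid))
print('expected near-mid of tin from stand', st.mean(0)+12*np.array([np.cos(np.radians(-7.7)),np.sin(np.radians(-7.7))]))
"
```

```text
[[615.3, -169.4], [611.7, -221.0]] [[603.7, -154.4], [593.1, -229.2]] [[593.1, -229.2], [670.6, -241.6]]
mid [ 613.5 -195.2] [ 598.4 -191.8]
lid [[605.7, -168.0], [597.4, -220.4], [655.3, -223.2], [666.8, -174.4]] [ 631.3 -196.5] [ 632.1 -197.4   53.    64.2   84. ]
expected near-mid of tin from stand [ 610.2917984  -193.40783423]
```

Eyeballed margins disagree by a few mm; setting down, backing off and measuring with both cameras is cleaner.

Call:
apply_moves:
  targets:
    - [0,0,-0.001,0,0,0,0.05]
    - [0,0,-0.0005,0,0,0,0.05]
    - [0,0,0,0,0,0,0.05]

```text
time: 12.35
tool_pos: [639.6, -196.3, 20.2]
tcp_rot: [0.212, 3.134, -0.0]
force: [-0.9, 0.2, -1.0]
gripper_width: 56.6
grip_force: 43.5
```

Call:
apply_moves:
  targets:
    - [0,0,-0.001,0,0,0,0.05]
    - [0,0,-0.0005,0,0,0,0.05]
    - [0,0,0,0,0,0,0.05]

```text
time: 12.65
tool_pos: [639.7, -196.3, 20.2]
tcp_rot: [-0.212, -3.134, 0.0]
force: [-4.5, 1.2, 7.1]
gripper_width: 56.9
grip_force: 44.3
```

Call:
apply_moves:
  targets:
    - [0,0,0,0,0,0,0.06]
    - [0,0,0,0,0,0,0.07]
    - [0,0,0,0,0,0,0.085]
    - [0,0,0,0,0,0,0.085]
    - [0,0,0.02,0,0,0,0.085]
    - [0,0,0.04,0,0,0,0.085]
    - [0,0,0.04,0,0,0,0.085]
    - [0,0,0.04,0,0,0,0.085]

```text
time: 13.45
tool_pos: [639.2, -196.0, 159.2]
tcp_rot: [-0.212, -3.134, -0.0]
force: [-0.1, -0.7, 0.1]
gripper_width: 84.7
grip_force: 0.0
```

Call:
apply_moves:
  targets:
    - [-0.018,0.024,0,0,0,5,0.085]
    - [-0.026,0.034,0,0,0,5,0.085]
    - [-0.026,0.034,0,0,0,5,0.085]
    - [-0.026,0.034,0,0,0,5,0.085]
    - [-0.024,0.032,0,0,0,0,0.085]
    - [-0.013,0.0185,0,0,0,0,0.085]
    - [0,0,0,0,0,0,0.085]
    - [0,0,0,0,0,0,0.085]

```text
time: 14.25
tool_pos: [506.8, -19.7, 158.5]
tcp_rot: [-0.337, 3.122, -0.001]
force: [0.1, -0.0, -1.0]
gripper_width: 85.6
grip_force: 0.0
```

```bash
cat > chk.py <<'E'
from snap import *
def lids(D,x,y,z,r=60):
    "rect of dark-wood lid at height z and of cork at 8 near (x,y), both views"
    for n,d in D.items():
        C=cloud(d); hsv=cv2.cvtColor(d['pixels'],cv2.COLOR_RGB2HSV)
        near=(abs(C[...,0]-x)<r)&(abs(C[...,1]-y)<r+40)
        for nm,zz in(('lid',z),('base',8)):
            dz=1 if n=='top' else -1.6
            if nm=='lid': m=near&(abs(C[...,2]-zz-dz)<6)
            else: m=near&(C[...,2]>3+dz)
            for c in blobs(m,150): print(n,nm,rect(onplane(d,c,zz+0*dz)),'cloud',rect(C[m]))
E
python3 -c "
from chk import *
D=snap('8',dict(top=(300,90),side=(290,150))); s=sense(); print(s['tool_pos'],s['tcp_rot'])
lids(D,640,-196,58)
for n,d in D.items():
    hsv=cv2.cvtColor(d['pixels'],cv2.COLOR_RGB2HSV); C=cloud(d); near=(abs(C[...,0]-640)<60)&(abs(C[...,1]+196)<60)
    m=(cv2.inRange(hsv,(5,110,60),(22,255,255))>0)&near&(C[...,2]<25)
    P=np.vstack([onplane(d,c,8) for c in blobs(m,15)]); print(n,'cork',rect(P))
"
```

```text
[507.31584117 -20.51099089 158.49733083] [-3.34455495e-01  3.12292415e+00 -9.43780796e-04]
top lid [ 639.6 -195.4   58.2   58.8   82.7] cloud [ 640.1 -195.7   57.9   58.2   82.6]
top base [ 644.3 -194.2   83.7   91.9   82.7] cloud [ 6.404e+02 -2.005e+02  1.194e+02  1.903e+02  3.000e-01]
side lid [ 634.8 -198.    57.7   62.1   82.7] cloud [ 639.7 -198.2   57.4   61.8   82.9]
side base [ 652.1 -199.8   86.3  114.6   84.7] cloud [ 641.1 -197.   118.   198.8    1.2]
top cork [ 641.5 -195.1   81.1   81.9   82.1]
side cork [ 638.2 -196.5   80.2   82.9   82.4]
```

View pics/c8.png

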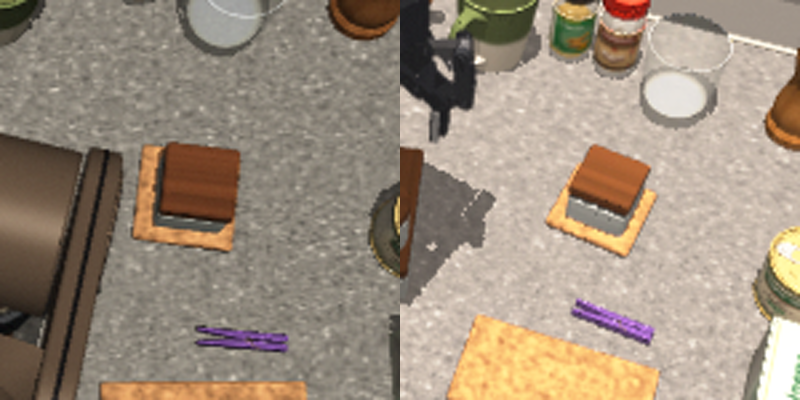

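The square tin sits centred on its stand within ~1.5 mm and 0.5° (top crop (200,185)). Now the round tin.

Call:
apply_moves:
  targets:
    - [0,0,-0.025,0,0,0,0.085]
    - [0,0,-0.03,0,0,0,0.085]
    - [0,0,-0.025,0,0,0,0.085]
    - [0,0,-0.016,0,0,0,0.085]
    - [0,0,0,0,0,0,0.085]
    - [0,0,0,0,0,0,0.085]
  force: 40

```text
time: 14.95
tool_pos: [507.1, -20.5, 62.3]
tcp_rot: [0.334, -3.124, -0.0]
force: [0.7, 0.3, 0.2]
gripper_width: 84.6
grip_force: 0.0
```

Call:
apply_moves:
  targets:
    - [0,0,0,0,0,0,0.07]
    - [0,0,0,0,0,0,0.064]
    - [0,0,0,0,0,0,0.06]
    - [0,0,0,0,0,0,0.056]
    - [0,0,0,0,0,0,0.052]
    - [0,0,0,0,0,0,0.05]
    - [0,0,0,0,0,0,0.05]
    - [0,0,0,0,0,0,0.05]

```text
time: 15.75
tool_pos: [507.2, -19.6, 63.6]
tcp_rot: [-0.336, 3.122, -0.001]
force: [-2.1, 1.1, 5.4]
gripper_width: 56.2
grip_force: 41.3
```

```bash
python3 -c "
from snap import *
d=get_image('side'); np.savez('side9.npz',**d); cv2.imwrite('pics/s9.png',cv2.resize(d['pixels'][170:280,230:340,::-1],(560,560),interpolation=cv2.INTER_CUBIC)); s=sense(); print(s['tool_pos'],s['force'])"
```

```text
[507.14646831 -19.61881657  63.61870188] [-1.21159452  1.38719681  6.00074678]
```

View pics/s9.png

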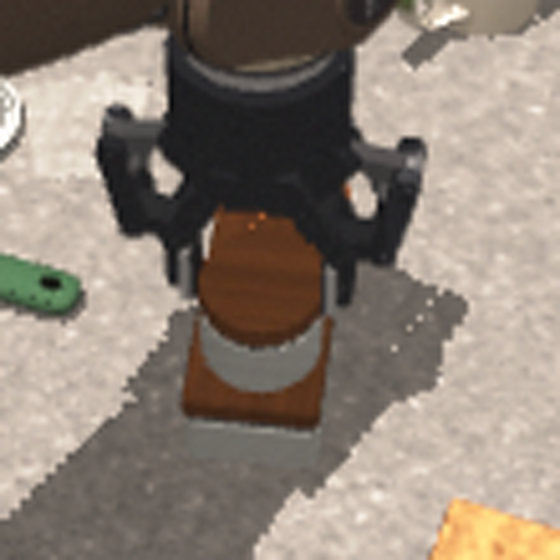

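Gripped centrally (lid at (262,270) between the pads). Carry to the round stand.

Call:
apply_moves:
  targets:
    - [0,0,0.008,0,0,0,0.05]
    - [0,0,0.016,0,0,0,0.05]
    - [0,0,0.02,0,0,0,0.05]
    - [-0.01,0.027,0,0,0,0,0.05]
    - [-0.0145,0.04,0,0,0,0,0.05]
    - [-0.0145,0.04,0,0,0,0,0.05]
    - [-0.0145,0.04,0,0,0,0,0.05]
    - [-0.0145,0.04,0,0,0,0,0.05]

```text
time: 16.6
tool_pos: [437.4, 168.7, 106.3]
tcp_rot: [-0.335, 3.123, -0.0]
force: [0.3, 0.1, -1.8]
gripper_width: 56.2
grip_force: 42.9
```

Call:
apply_moves:
  targets:
    - [-0.008,0.0205,0,0,0,0,0.05]
    - [0,0,-0.025,0,0,0,0.05]
    - [0,0,-0.025,0,0,0,0.05]
    - [0,0,-0.02,0,0,0,0.05]
    - [0,0,-0.01,0,0,0,0.05]
    - [0,0,-0.004,0,0,0,0.05]
    - [0,0,0,0,0,0,0.05]
    - [0,0,0,0,0,0,0.05]

```text
time: 17.4
tool_pos: [431.5, 188.0, 23.1]
tcp_rot: [-0.335, 3.121, 0.0]
force: [-0.3, -0.0, -1.8]
gripper_width: 56.3
grip_force: 43.0
```

```bash
python3 -c "
from snap import *
D=snap('10',dict(top=(120,200),side=(130,170))); s=sense(); print(s['tool_pos'],s['force'])"
```

```text
[431.31136557 187.94379212  23.06158058] [ 0.06728398 -0.02945763 -1.58318106]
```

View pics/c10.png

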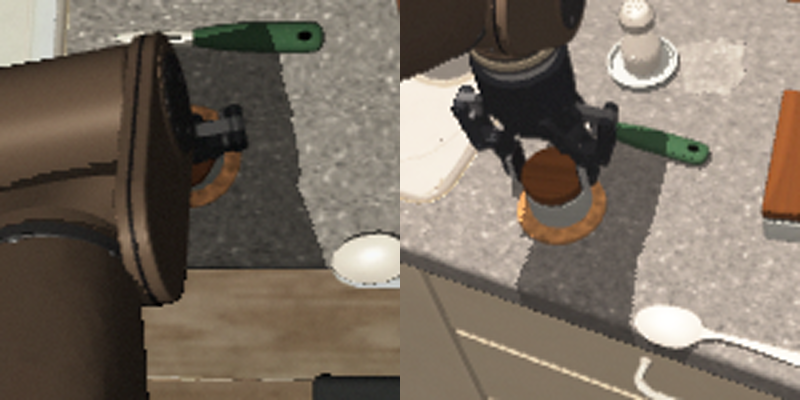

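The side crop shows the tin (558,185) inside the round stand (562,205) with cork showing all round. Set it down.

Call:
apply_moves:
  targets:
    - [0,0,-0.001,0,0,0,0.05]
    - [0,0,-0.0005,0,0,0,0.05]
    - [0,0,0,0,0,0,0.05]
    - [0,0,0,0,0,0,0.05]

```text
time: 17.9
tool_pos: [431.1, 188.0, 21.6]
tcp_rot: [-0.336, 3.122, -0.0]
force: [-1.9, 0.4, 5.4]
gripper_width: 56.1
grip_force: 43.6
```

Call:
apply_moves:
  targets:
    - [0,0,-0.001,0,0,0,0.05]
    - [0,0,0,0,0,0,0.05]
    - [0,0,0,0,0,0,0.05]

```text
time: 18.2
tool_pos: [431.2, 188.0, 21.6]
tcp_rot: [-0.336, 3.123, -0.0]
force: [-5.0, -0.4, 12.9]
gripper_width: 56.1
grip_force: 44.3
```

Call:
apply_moves:
  targets:
    - [0,0,0.001,0,0,0,0.06]
    - [0,0,0,0,0,0,0.07]
    - [0,0,0,0,0,0,0.085]
    - [0,0,0,0,0,0,0.085]
    - [0,0,0.02,0,0,0,0.085]
    - [0,0,0.04,0,0,0,0.085]
    - [0,0,0.04,0,0,0,0.085]
    - [0,0,0.02,0,0,0,0.085]

```text
time: 19.0
tool_pos: [432.2, 188.3, 144.3]
tcp_rot: [-0.335, 3.118, 0.001]
force: [1.0, 0.3, 0.5]
gripper_width: 85.0
grip_force: 0.0
```

Call:
apply_moves:
  targets:
    - [0.012,-0.022,0,0,0,1.3,0.085]
    - [0.02,-0.038,0,0,0,0,0.085]
    - [0.022,-0.04,0,0,0,0,0.085]
    - [0.022,-0.04,0,0,0,0,0.085]
    - [0.02,-0.038,0,0,0,0,0.085]
    - [0.012,-0.0215,0,0,0,0,0.085]
    - [0,0,0,0,0,0,0.085]
    - [0,0,0,0,0,0,0.085]

```text
time: 19.8
tool_pos: [538.0, -11.7, 140.1]
tcp_rot: [0.369, -3.119, -0.001]
force: [0.3, 0.6, -0.2]
gripper_width: 85.3
grip_force: 0.0
```

```bash
python3 -c "
from chk import *
D=snap('11'); s=sense(); print(s['tool_pos'],s['tcp_rot'])
lids(D,431,188,58,50)
for n,d in D.items():
    hsv=cv2.cvtColor(d['pixels'],cv2.COLOR_RGB2HSV); C=cloud(d); near=(abs(C[...,0]-431)<60)&(abs(C[...,1]-188)<60)
    m=(cv2.inRange(hsv,(5,110,60),(22,255,255))>0)&near&(C[...,2]<20)
    P=np.vstack([onplane(d,c,8) for c in blobs(m,15)]); print(n,'cork',rect(P))
d=D['side']; C=cloud(d)
k=(np.abs(C[...,0]-535)<95)&(np.abs(C[...,1]+12)<60)&(np.abs(C[...,2]-48.6)<4); print('obl',rect(C[k]))
for c in blobs(k,150): print(rect(onplane(d,c,50)))
cv2.imwrite('pics/s11.png',cv2.resize(d['pixels'][150:270,150:310,::-1],(800,600),interpolation=cv2.INTER_CUBIC))
"
```

```text
[537.68480403 -10.60129224 140.2287471 ] [ 3.72420109e-01 -3.11835172e+00 -1.06223865e-03]
top lid [434.1 189.6  53.7  56.4  62.7] cloud [433.9 189.4  53.9  56.3  65.6]
top base [438.  201.3  57.   83.5  64. ] cloud [431.6 216.4 120.4  99.4  87.5]
side lid [428.5 184.6  57.7  56.4  54.2] cloud [430.9 186.5  55.7  56.5  48.1]
side base [441.4 191.9 109.2  79.9  29.6] cloud [429.9 186.7  98.2 175.9   1.2]
top cork [438.1 198.8  52.2  80.9  64.4]
side cork [423.8 182.1  66.5  79.   35.7]
obl [539.1 -12.2 142.1  64.   13.3]
[536.8 -13.1 141.8  63.6  13.2]
```

View pics/s11.png

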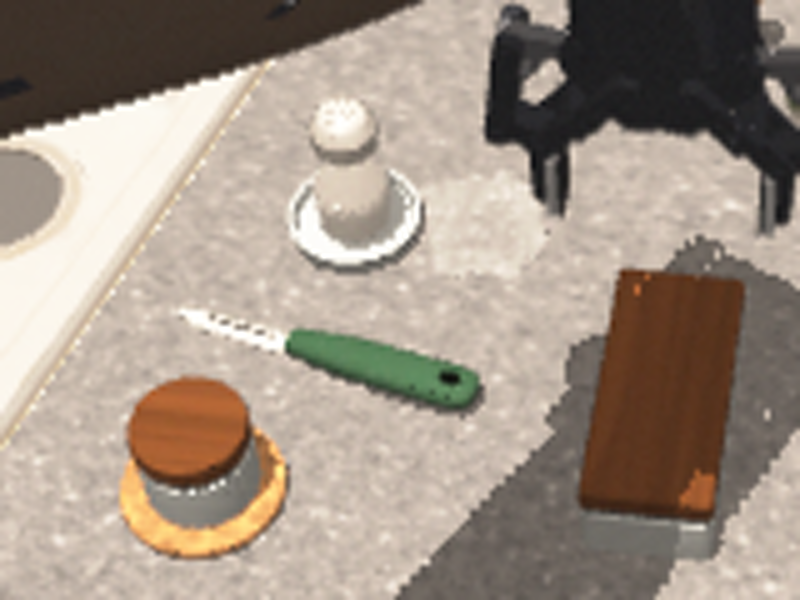

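The round tin is centred on its stand (~1 mm), the shaker stands in the dish, and the peeler is untouched. The oblong tin lies clear, with the fingers above it. Grasp it across.

Call:
apply_moves:
  targets:
    - [0.002,-0.0005,-0.03,0,0,-0.2,0.085]
    - [0,0,-0.035,0,0,0,0.085]
    - [0,0,-0.03,0,0,0,0.085]
    - [0,0,-0.02,0,0,0,0.085]
    - [0,0,-0.01,0,0,0,0.085]
    - [0,0,0,0,0,0,0.085]
    - [0,0,0,0,0,0,0.085]
  force: 60

```text
time: 20.6
tool_pos: [541.1, -11.7, 16.7]
tcp_rot: [-0.367, 3.119, -0.001]
force: [-0.0, -0.5, 0.2]
gripper_width: 84.9
grip_force: 0.0
```

Call:
apply_moves:
  targets:
    - [0,0,0,0,0,0,0.075]
    - [0,0,0,0,0,0,0.07]
    - [0,0,0,0,0,0,0.066]
    - [0,0,0,0,0,0,0.062]
    - [0,0,0,0,0,0,0.058]
    - [0,0,0,0,0,0,0.055]
    - [0,0,0,0,0,0,0.055]
    - [0,0,0,0,0,0,0.055]

```text
time: 21.4
tool_pos: [541.2, -11.9, 17.5]
tcp_rot: [-0.365, 3.119, 0.001]
force: [-3.6, 1.7, 7.7]
gripper_width: 61.3
grip_force: 63.1
```

Call:
apply_moves:
  targets:
    - [0,0,0.008,0,0,0,0.055]
    - [0,0,0.016,0,0,0,0.055]
    - [0,0,0.02,0,0,0,0.055]
    - [-0.005,-0.01,0.005,0,0,-5,0.055]
    - [-0.008,-0.016,0,0,0,-8,0.055]
    - [-0.008,-0.016,0,0,0,-8,0.055]
    - [-0.008,-0.016,0,0,0,-8,0.055]
    - [-0.008,-0.016,0,0,0,-8,0.055]

```text
time: 22.2
tool_pos: [502.5, -86.7, 64.4]
tcp_rot: [-0.652, -3.072, 0.0]
force: [-0.2, 0.2, -2.2]
gripper_width: 61.5
grip_force: 65.7
```

Call:
apply_moves:
  targets:
    - [-0.008,-0.016,0,0,0,-8,0.055]
    - [-0.008,-0.016,0,0,0,-8,0.055]
    - [-0.008,-0.016,0,0,0,-8,0.055]
    - [-0.008,-0.016,0,0,0,-8,0.055]
    - [-0.008,-0.016,0,0,0,-8,0.055]
    - [-0.008,-0.016,0,0,0,-8,0.055]
    - [-0.008,-0.016,0,0,0,-8,0.055]
    - [-0.004,-0.007,0,0,0,-8,0.055]

```text
time: 23.0
tool_pos: [442.4, -206.2, 64.5]
tcp_rot: [-2.183, -2.259, 0.001]
force: [-0.6, -0.1, -1.6]
gripper_width: 61.4
grip_force: 65.8
```

Call:
apply_moves:
  targets:
    - [0,0,-0.01,0,0,-2,0.055]
    - [0,0,-0.01,0,0,0,0.055]
    - [0,0,0,0,0,0,0.055]
    - [0,0,0,0,0,0,0.055]

```text
time: 23.4
tool_pos: [443.0, -204.7, 44.2]
tcp_rot: [-2.212, -2.229, 0.0]
force: [0.8, -0.2, -2.3]
gripper_width: 61.5
grip_force: 65.9
```

```bash
python3 -c "
from snap import *
D=snap('12',dict(top=(310,190),side=(280,220))); s=sense(); p=s['tool_pos'];r=s['tcp_rot'];print(p,r,s['force'],s['gripper_width'],'yaw',(2*np.degrees(np.arctan2(r[1],r[0]))-90)%180)"
```

```text
[ 443.68362757 -205.06530229   44.93152842] [ 2.21317389e+00  2.22924917e+00 -5.65679241e-05] [-0.08795555  0.33237858 -2.07842027] 61.02222289158498 yaw 0.4146572579234231
```

View pics/c12.png

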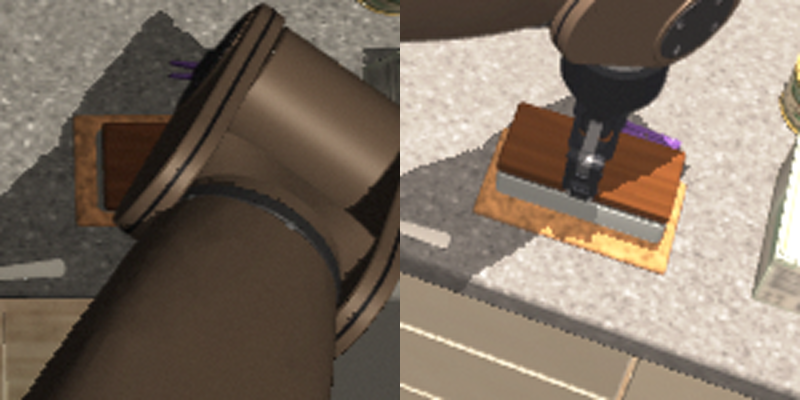

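The side crop shows the oblong tin held level over its stand, lengthwise aligned, with the clip clear behind it. Lower to about 2 mm and measure.

Call:
apply_moves:
  targets:
    - [0,0,-0.008,0,0,0,0.055]
    - [0,0,-0.006,0,0,0,0.055]
    - [0,0,-0.003,0,0,0,0.055]
    - [0,0,0,0,0,0,0.055]
    - [0,0,0,0,0,0,0.055]

```text
time: 24.0
tool_pos: [443.4, -205.1, 27.6]
tcp_rot: [-2.214, -2.228, 0.0]
force: [0.3, 0.5, -2.4]
gripper_width: 61.3
grip_force: 65.9
```

```bash
python3 -c "
from snap import *
D=snap('13'); print(sense()['tool_pos'])
for n,d in D.items():
    C=cloud(d); dz=1 if n=='top' else -1.6; z=60
    k=(abs(C[...,0]-444)<60)&(abs(C[...,1]+204)<100)&(abs(C[...,2]-z-dz)<4)
    hsv=cv2.cvtColor(d['pixels'],cv2.COLOR_RGB2HSV); k&=hsv[...,1]>100
    for c in blobs(k,30): 
        P=onplane(d,c,z); print(n,rect(P),P[:,:2].min(0).round(1),P[:,:2].max(0).round(1))
    print('cloud',rect(C[k]),C[k].min(0).round(1),C[k].max(0).round(1))
"
```

```text
[ 443.65185153 -205.2744842    27.91160848]
top [ 4.429e+02 -1.577e+02  6.150e+01  4.620e+01  3.000e-01] [ 412.  -180.6] [ 473.7 -134.5]
cloud [ 4.430e+02 -1.574e+02  6.180e+01  4.560e+01  4.000e-01] [ 412.  -180.    57.4] [ 473.9 -134.5   64.5]
side [ 440.3 -247.3   58.8   65.5   89.9] [ 407.5 -276.7] [ 473.  -217.9]
side [ 4.396e+02 -1.638e+02  6.550e+01  5.270e+01  2.000e-01] [ 406.9 -190.2] [ 472.3 -137.4]
cloud [ 441.8 -206.9   66.5  140.     0.8] [ 408.6 -277.    54.4] [ 475.8 -136.8   62.4]
```

Tin is about 2 mm short in x and 1 mm in y relative to the stand; correct, then set down.

Call:
apply_moves:
  targets:
    - [0.002,0.001,0,0,0,0,0.055]
    - [0,0,-0.001,0,0,0,0.055]
    - [0,0,-0.001,0,0,0,0.055]
    - [0,0,0,0,0,0,0.055]

```text
time: 24.5
tool_pos: [445.5, -204.1, 25.6]
tcp_rot: [-2.214, -2.229, 0.0]
force: [0.1, -0.2, -2.5]
gripper_width: 61.3
grip_force: 65.9
```

Call:
apply_moves:
  targets:
    - [0,0,-0.001,0,0,0,0.055]
    - [0,0,0,0,0,0,0.055]
    - [0,0,0,0,0,0,0.055]

```text
time: 24.8
tool_pos: [445.5, -204.1, 25.5]
tcp_rot: [-2.214, -2.228, 0.0]
force: [-3.3, 2.3, 6.1]
gripper_width: 61.4
grip_force: 66.9
```

Call:
apply_moves:
  targets:
    - [0,0,0,0,0,0,0.066]
    - [0,0,0,0,0,0,0.072]
    - [0,0,0,0,0,0,0.08]
    - [0,0,0,0,0,0,0.082]
    - [0,0,0.02,0,0,0,0.082]
    - [0,0,0.04,0,0,0,0.082]
    - [0,0,0.04,0,0,0,0.082]
    - [0,0,0.04,0,0,0,0.082]

```text
time: 25.6
tool_pos: [445.2, -204.0, 166.0]
tcp_rot: [-2.214, -2.228, 0.0]
force: [0.3, -0.7, -0.7]
gripper_width: 81.9
grip_force: 0.0
```

Call:
apply_moves:
  targets:
    - [0.01,0.025,0.02,0,0,0,0.082]
    - [0.015,0.04,0,0,0,0,0.082]
    - [0.015,0.04,0,0,0,0,0.082]
    - [0.015,0.04,0,0,0,0,0.082]
    - [0.015,0.04,0,0,0,0,0.082]
    - [0.01,0.02,0,0,0,0,0.082]
    - [0,0,0,0,0,0,0.082]
    - [0,0,0,0,0,0,0.082]

```text
time: 26.4
tool_pos: [525.3, 1.0, 184.4]
tcp_rot: [-2.213, -2.23, 0.001]
force: [-0.7, -0.1, -0.0]
gripper_width: 82.0
grip_force: 0.0
```

```bash
python3 -c "
from chk import *
D=snap('14'); print(sense()['tool_pos'])
for nm,x,y,rx,ry in(('obl',444,-204,60,100),('sq',640,-196,50,50),('rnd',431,188,50,50)):
  for n,d in D.items():
    C=cloud(d); dz=1 if n=='top' else -1.6
    k=(abs(C[...,0]-x)<rx)&(abs(C[...,1]-y)<ry)&(abs(C[...,2]-58-dz)<5)
    for c in blobs(k,100): print(nm,n,rect(onplane(d,c,58)),'cloud',rect(C[k]))
d=D['top']; e=D['side']
cv2.imwrite('pics/f14.png',np.hstack([cv2.resize(q['pixels'][100:310,140:420,::-1],(400,300),interpolation=cv2.INTER_AREA) for q in(d,e)]))
"
```

```text
[5.25154081e+02 7.71156970e-02 1.84540026e+02]
obl top [ 4.452e+02 -2.036e+02  6.170e+01  1.400e+02  3.000e-01] cloud [ 4.453e+02 -2.041e+02  6.200e+01  1.405e+02  2.000e-01]
obl side [ 441.3 -206.    66.8  139.3    0.5] cloud [ 4.442e+02 -2.059e+02  6.740e+01  1.398e+02  1.000e-01]
sq top [ 639.5 -195.5   58.2   58.8   82.5] cloud [ 640.  -195.8   57.8   58.6   82.5]
sq side [ 634.6 -197.9   57.7   62.7   82.7] cloud [ 638.5 -198.1   58.1   60.8   83.1]
rnd top [438.  197.7  35.4  56.3  64.2] cloud [437.9 197.7  36.1  56.4  64. ]
rnd side [429.7 184.9  58.   56.7  20.9] cloud [430.9 186.5  56.5  56.3  48.4]
```

View pics/f14.png

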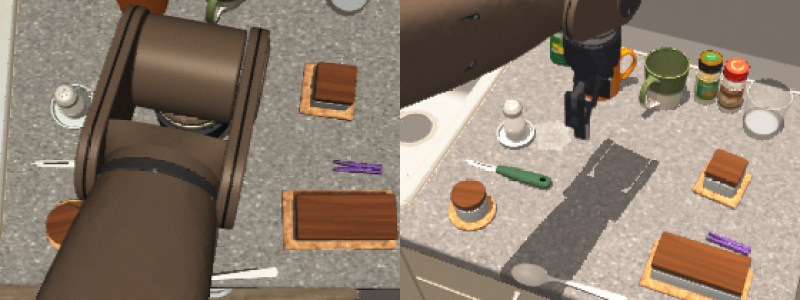

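All four items stand upright on their places: shaker at side (513,125), square tin (725,170), round tin (468,198), oblong tin (700,262). The peeler and the clip look undisturbed.

```bash
python3 -c "
from plant import *
print(sign_off())"
```

```text
the job is handed in; nothing more can be done
None
```

The stack is apart and the job is handed in at about 26 s: shaker upright in the dish, and each tin on its own stand, centred within about 2 mm by camera with the square and oblong lined up within about 0.5°; nothing tipped over, and the peeler and clip were left where they lay.

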